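# Free the binding plotter carriage

### The job

The plotter carriage no longer runs to its home end, because one of the three cam clamps squeezes the channel too tightly. With all clamps still closed, slide the carriage gently from the parking end towards home until you feel it go distinctly tight, without forcing it, then back it off until it is free again. Swing open the lever of the clamp where it went tight, leave the other two clamped, and run the carriage fully home against its stop, disturbing nothing else on the bench.

Things in the scene. Friction and masses are not known exactly. Their poses are not given: they have to be found in the camera images.
- track: Plotter axis, screwed down: plywood base 170 x 500 x 18 mm under a slotted aluminium channel (44 mm wide, top 48 mm above the bench) along y. Origin: middle of the base's underside. +y points from parking end to home end; the levers are on the +x side. Steel clamp blocks, tops at 44 mm, flank the channel at y = -70, 30 and 130 mm; end stops 68 mm high have their faces at y = -207 and 207 mm.
- carriage (a joint): Carriage travel in m: 0 parked, 0.34 home at the +y stop; its centre is at track y = value - 0.17. Drag about 1.5 N, up to 1 N more at a properly set clamp. At the too tight clamp it climbs steeply, to some 8 N in 2 mm and 12 N in 4 mm, from where the carriage's centre is about 16 mm short of the middle of that clamp's block; over about 12 N would be forcing it.
- carriage_grip (a point): Top centre of the carriage's upright black grip, 113 mm above the bench. The grip is 34 mm across the channel, 20 mm along it, 55 mm tall, on the middle of an aluminium plate 60 mm across by 70 mm along (top 58 mm above the bench); a low pen holder (top 80 mm above the bench) sticks out on the -x side.
- shoe (a joint): How far the carriage's sprung guide shoe is pressed in, in m: near 0 running free, up to 0.0006 at a properly set clamp, more where the channel pinches it; it pushes back 5.5 N per mm. The shoe is out of sight in the slot beneath the carriage's centre.
- clamp_a (a joint): Cam lever of the first clamp counted from the parking end (block centre at track y = -70 mm), in rad: 0 clamped, the lever pointing along track +y; it swings clockwise seen from above, away from the channel, to 1.4, pointing nearly along track +x. About 1.0 or more is eased. Stiff (about 0.18 N m) and stays where it is left.
- clamp_a_hub (a point): On the pivot axis of the first clamp's lever, top of the 22 mm steel hub, 61 mm above the bench; 45 mm to the +x side of the channel's middle line.
- clamp_a_tip (a point): Top of the black lever grip of the first clamp, 55 mm from its pivot and 78 mm above the bench. The grip is 12 mm wide, reaches from 27 to 77 mm from the pivot and from 56 to 78 mm above the bench; a finger can be put beside it, over the channel, to push it, or it can be pinched.
- clamp_b (a joint): Cam lever of the second clamp counted from the parking end (block centre at track y = 30 mm), in rad: 0 clamped, the lever pointing along track +y; it swings clockwise seen from above, away from the channel, to 1.4, pointing nearly along track +x. About 1.0 or more is eased. Stiff (about 0.18 N m) and stays where it is left.
- clamp_b_hub (a point): On the pivot axis of the second clamp's lever, top of the 22 mm steel hub, 61 mm above the bench; 45 mm to the +x side of the channel's middle line.
- clamp_b_tip (a point): Top of the black lever grip of the second clamp, 55 mm from its pivot and 78 mm above the bench. The grip is 12 mm wide, reaches from 27 to 77 mm from the pivot and from 56 to 78 mm above the bench; a finger can be put beside it, over the channel, to push it, or it can be pinched.
- clamp_c (a joint): Cam lever of the third clamp counted from the parking end (block centre at track y = 130 mm), in rad: 0 clamped, the lever pointing along track +y; it swings clockwise seen from above, away from the channel, to 1.4, pointing nearly along track +x. About 1.0 or more is eased. Stiff (about 0.18 N m) and stays where it is left.
- clamp_c_hub (a point): On the pivot axis of the third clamp's lever, top of the 22 mm steel hub, 61 mm above the bench; 45 mm to the +x side of the channel's middle line.
- clamp_c_tip (a point): Top of the black lever grip of the third clamp, 55 mm from its pivot and 78 mm above the bench. The grip is 12 mm wide, reaches from 27 to 77 mm from the pivot and from 56 to 78 mm above the bench; a finger can be put beside it, over the channel, to push it, or it can be pinched.
- screwdriver: Bystander: screwdriver lying on the bench beyond the track. Origin: at its middle, on the bench.
- tape_roll: Bystander: roll of tape lying flat, 84 mm across, 24 mm high. Origin: centre of its underside.
- parts_tray: Bystander: black parts tray 100 x 75 x 32 mm. Origin: centre of its underside.

How it is judged:
On the way, in this order (a step that is already met when the one before it is completed fails the run):
1. with all clamps closed, the carriage is slid until it goes tight (shoe pressed in more than 0.7 mm) (value of joint shoe above 0.0007 m and value of joint each of clamp_a, clamp_b, clamp_c below 0.15 rad), for 0.03 s.
2. the carriage is backed off and runs free (shoe pressed in less than 0.4 mm), the clamps still closed (value of joint shoe below 0.0004 m and value of joint each of clamp_a, clamp_b, clamp_c below 0.15 rad), for 0.3 s.
3. one clamp lever is swung open (more than 1.0 rad), the other two stay closed (((value of joint clamp_a above 1 rad and value of joint each of clamp_b, clamp_c below 0.15 rad) or (value of joint clamp_b above 1 rad and value of joint each of clamp_a, clamp_c below 0.15 rad) or (value of joint clamp_c above 1 rad and value of joint each of clamp_a, clamp_b below 0.15 rad))), for 0.2 s.
At the end, for the whole second after the job is handed in: The carriage rests at its home end (within 5 mm of the stop, travel above 0.335 m), its shoe free (pressed in less than 0.8 mm), exactly one clamp lever open (more than 1.0 rad) and the other two closed (less than 0.15 rad) (value of joint carriage above 0.335 m and value of joint shoe below 0.0008 m and ((value of joint clamp_a above 1 rad and value of joint each of clamp_b, clamp_c below 0.15 rad) or (value of joint clamp_b above 1 rad and value of joint each of clamp_a, clamp_c below 0.15 rad) or (value of joint clamp_c above 1 rad and value of joint each of clamp_a, clamp_b below 0.15 rad)) and velocity of joint carriage between -0.01 and 0.01 m/s); the robot touches nothing.
It fails at once if the carriage is forced into the tight spot (shoe pressed in more than 4 mm, about 15 N) (value of joint shoe above 0.004 m).
It fails at once if a clamp is opened while the carriage is wedged, or the carriage is driven into the tight clamp with a wrong one open (value of joint shoe above 0.0012 m and value of joint any of clamp_a, clamp_b, clamp_c above 0.3 rad).
It fails at once if two clamps are open at once (value of joint each of clamp_a, clamp_b above 0.3 rad or value of joint each of clamp_b, clamp_c above 0.3 rad or value of joint each of clamp_a, clamp_c above 0.3 rad).
It fails at once if the screwdriver, tape roll or parts tray is disturbed (moved more than 30 mm) (distance of any of screwdriver, tape_roll, parts_tray from where it was at the start of the episode above 0.03 m).
It also fails if it takes over 70 s, if anything falls off the work surface, if the arm or the gripper's body presses on something with over 40 N, if the wrist force passes 120 N, or if a joint passes its speed limit or range.

### The arm

A 6-joint arm with a two-finger parallel gripper is mounted at the origin on the work surface. World frame = base frame: x ahead of the robot, y to its left, z up, the work surface at z = 0. Lengths are in m, angles in rad, forces in N, time in s.
With the tool pointing down it reaches from about 0.325 to 0.9 m from the base axis. Payload 3.5 kg.
Tool frame: the origin (TCP) lies midway between the tips of the shut fingers; the grasp point (between the pads) lies 19 mm behind it (manip.hold_point_z is the distance from the TCP to the grasp point, in m); z points along the fingers, y is the line along which they close (so a half turn about z gives the same grasp; the last joint's range is limited). The gripper opens to 85 mm and grips with 20 to 120 N. Pads are 22 mm wide; open, the fingers measure 114 mm over their backs; the gripper's body (76 mm by 85 mm) begins 54 mm behind the grasp point. The pads swing forward as they close: fully open they stand 13 mm farther back than shut.
Start: joints at [-0.103, 0.276, -0.026, 1.268, 0, 1.467], TCP at [0.625, -0, 0.231] pointing down, gripper open.
Joint ranges: [-3.12, 3.12], [-0.85, 1.88], [-1.08, 1.24], [-1.95, 2.15], [-1.57, 1.53], [-3.14, 3.14]. Speed limits (rad/s): [2.57, 2.57, 3.14, 3.14, 3.14, 3.14].

### API

Orientations are given as a unit quaternion [x, y, z, w].
In Python, from station import status, vision, workorder, manip gives the robot as it stands.
- The arm moves only by the tool step_arm, never from a script. Its argument "motion" is a list of rows, each an object with "travel": the shift along the world's x, y, z in m, a list of three; "roll": the turn about the world's z in degrees; "jaw": the closure, from 0 (fully open) to 1 (shut). A call has exactly 5 rows; each row shifts and turns the commanded pose from where the row before left it; what a row does not reach is not made up. A row lasts 1/10 s, in which the tool goes at most 50 mm and 8.59 degrees, less where a joint would pass 70% of its speed; a pose out of reach is approached as far as the arm can. A call is refused whole if a number of a shift passes 0.05 or a number of a turn 8.59, either way. A call with a gripper value outside its range is refused whole. The fingers move at their own pace and stop on an object; "newtons" is the grip in N (left out, the last holds). Time passes only in rows, so rows that do not move let the fingers close, or fill a call up. It gives the time, the measured TCP pose, the force, the opening and the grip force at its end, in the units of the state.
- status.get_state(): the state, without advancing time (a new reading comes with each control period).
- vision.snapshot(name): name is "scene" or "side" or "wrist"; returns a dict with "frame" (384x512x3 uint8, red, green, blue), "depth" (384x512 float32, m along the optical axis (not along the pixel's ray), 0 where there is no reading), "mtx" (3x3 intrinsics, pixels), "distortion" ([k1, k2, p1, p2, k3] as OpenCV has them; the pictures are not rectified), "rvec" (rotation vector, rad) and "tvec" (3), from world to camera coordinates, as OpenCV has them. Camera axes: x right, y down, z forward; pixel columns grow to the right and rows downward; lengths in m; the calibration is good to about 2 mm. A picture is of the moment at which its call begins.
- workorder.finish_job(): hands the job in; it is judged then, once.
The state is a dict: "time": time; "qpos": joint angles; "qvel": joint speeds; "joint_torque": joint torques, N m; "tcp_pos": TCP position; "eef_rot": TCP orientation; "force": force on the tool from outside, world axes, zero at the start; "torque": the same for the moment, N m; "grip_width": finger opening in m; "grasp_force": force on a finger pad.
Only numpy, scipy, OpenCV 4.12 (cv2) and the standard library are available. Lean on these libraries where they do the work, as an engineer would, in place of code of your own. Each camera call takes 0.05 s, during which the arm holds its last target. There are 200 camera calls.

## Working session

There is one attempt and no reset: what is moved stays moved. The work goes in short steps, Python scripts to look and compute and a tool call to move; the robot and the scene stay as the last step left them, time stands still between calls to the robot, and variables do not carry over. Pictures are saved under pics/ and viewed, at most 10 in all, crops included, and the job is handed in when it is done.

Besides the shell and the picture viewer there is one more tool, called by a JSON object that holds its "api" and its "payload", one argument or row to a line. step_arm: Moves the arm, as the interface text tells. Its arguments: {"type":"object","properties":{"motion":{"type":"array","items":{"type":"object","properties":{"travel":{"type":"array","items":{"type":"number"}},"roll":{"type":"number"},"jaw":{"type":"number"}}}},"newtons":{"type":"number"}},"required":["motion"]}

```bash
mkdir -p pics; python3 - <<'E'
from station import status, vision
import cv2,numpy as np
print(status.get_state())
for n in ("scene","side"):
    d=vision.snapshot(n); np.savez(n+".npz",**d)
    cv2.imwrite(f"pics/{n}1.png",cv2.resize(d["frame"][:,:,::-1],(800,600)))
E
```

```text
{'time': 0.0, 'qpos': array([-1.03383303e-01,  2.77159341e-01, -2.79145360e-02,  1.26799629e+00,
        4.01924432e-06,  1.46740172e+00]), 'qvel': array([-5.69122468e-04,  1.09926051e-03,  8.18887961e-05, -1.10572423e-03,
        7.20870479e-04,  9.67176064e-05]), 'joint_torque': array([-1.23772923e-03, -4.45513523e+01,  2.95201170e+01,  1.64704624e-02,
       -2.18722530e-04, -1.59438730e-05]), 'tcp_pos': array([6.24207356e-01, 8.38936939e-05, 2.30127494e-01]), 'eef_rot': array([ 0.70710233,  0.70711032, -0.0007151 , -0.00088387]), 'force': array([ 0.59091075,  0.84974154, -0.53376077]), 'torque': array([ 0.01624585,  0.00180091, -0.0092867 ]), 'grasp_force': 0.0, 'grip_width': 0.08544642878560658}
```

View pics/scene1.png

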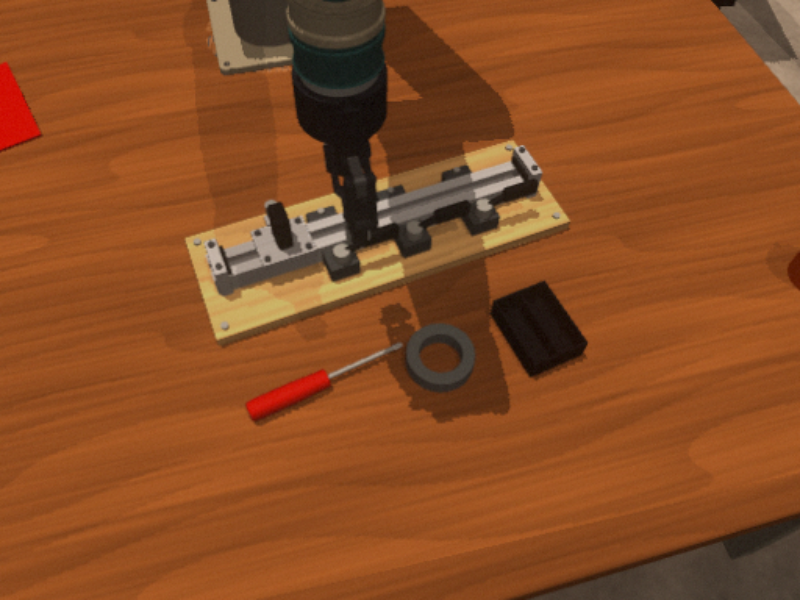

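View pics/side1.png

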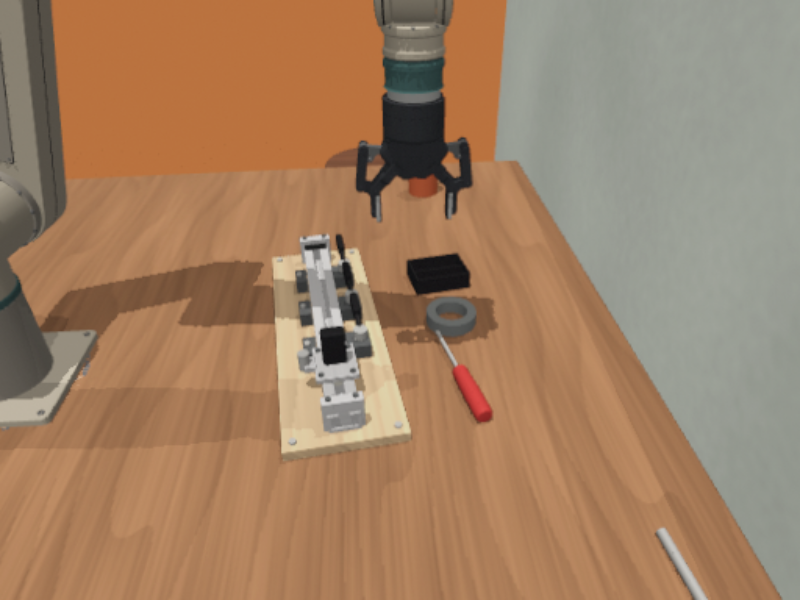

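The scene view shows the track with its parking end on the left: base corners (188,240), (220,335), (569,218), (515,144). The carriage grip top is near (276,206), and the levers are on the far side from the robot. In the side view the base corners are (273,257), (355,250), (283,450), (408,433).

```bash
cat > h.py <<'E'
import numpy as np,cv2
from scipy.optimize import least_squares
def proj(d,P): return cv2.projectPoints(np.asarray(P,float).reshape(-1,1,3),d["rvec"],d["tvec"],d["mtx"],d["distortion"])[0].reshape(-1,2)
def w(p,L):
    L=np.asarray(L,float).reshape(-1,3);c,s=np.cos(p[2]),np.sin(p[2])
    return np.c_[p[0]+c*L[:,0]-s*L[:,1],p[1]+s*L[:,0]+c*L[:,1],L[:,2]]
E
python3 - <<'E'
from h import *
C=[[-.085,-.25,.018],[.085,-.25,.018],[.085,.25,.018],[-.085,.25,.018]]
obs={"scene":[(188,240),(220,335),(569,218),(515,144)],"side":[(283,450),(408,433),(355,250),(273,257)]}
D={n:dict(np.load(n+".npz")) for n in obs}
f=lambda p,ns=("scene","side"):np.concatenate([(proj(D[n],w(p,C))-np.array(obs[n])*.64).ravel() for n in ns])
for ns in (("scene","side"),("scene",),("side",)):
    r=least_squares(f,[.55,0,0],args=(ns,));print(ns,r.x.round(4),np.degrees(r.x[2]).round(2),r.fun.round(1))
    if len(ns)==2:p=r.x
np.save("p.npy",p)
names=["grip0","tipA","tipB","tipC","hubA","stop+"]
L=[[0,-.17,.113],[.045,-.015,.078],[.045,.085,.078],[.045,.185,.078],[.045,-.07,.061],[0,.207,.068]]
for n,x in zip(names,w(p,L)):print(n,x.round(4))
for n in D:
    im=cv2.resize(D[n]["frame"][:,:,::-1],None,fx=3,fy=3)
    for q in proj(D[n],w(p,C+L)): cv2.circle(im,tuple(int(v) for v in q*3+1),4,(0,255,0),1)
    c=proj(D[n],w(p,[[0,0,.05]]))[0]*3; x0,y0=int(max(c[0]-400,0)),int(max(c[1]-300,0))
    cv2.imwrite(f"pics/{n}2.png",im[y0:y0+600,x0:x0+800])
E
```

```text
('scene', 'side') [0.4886 0.0708 0.1311] 7.51 [-1.7 -2.2 -1.6  2.5  1.9  1.7 -0.6 -3.5 -1.7  0.2  1.5 -2.2  1.4 -2.4
 -1.2 -0.7]
('scene',) [0.4885 0.072  0.1324] 7.58 [-1.1 -2.2 -0.9  2.5  2.4  1.4 -0.2 -3.7]
('side',) [0.4888 0.0679 0.1306] 7.48 [-1.8  1.4  1.6 -1.1  1.5 -1.9 -1.2 -0.2]
grip0 [ 0.5108 -0.0977  0.113 ]
tipA [0.5352 0.0618 0.078 ]
tipB [0.5221 0.161  0.078 ]
tipC [0.509  0.2601 0.078 ]
hubA [0.5424 0.0073 0.061 ]
stop+ [0.4615 0.276  0.068 ]
```

View pics/scene2.png

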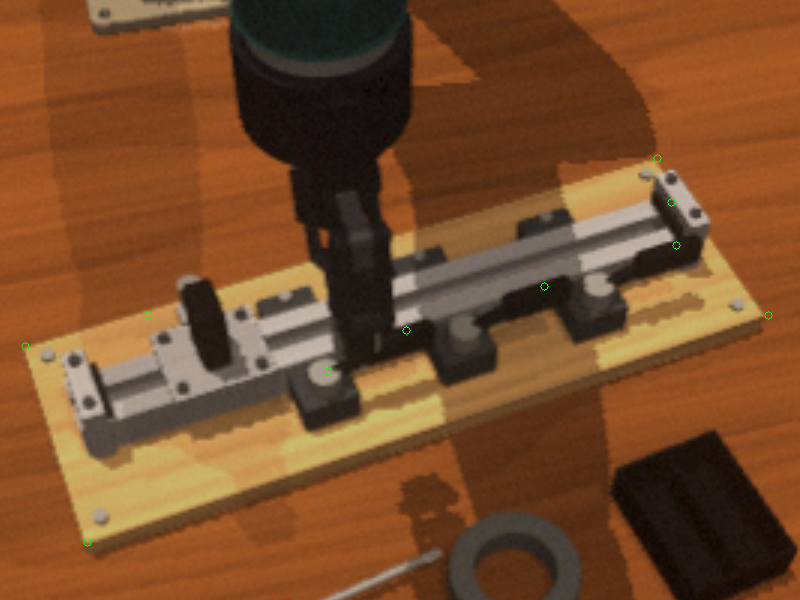

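The track fit agrees well: the projected hub A, tips and stop land on their features. The carriage sits somewhat forward of its zero position, so I'll locate the grip from both cameras.

```bash
python3 - <<'E'
from h import *
p=np.load("p.npy");D={n:dict(np.load(n+".npz")) for n in("scene","side")}
obs={"scene":(275,206),"side":(333,332)}
f=lambda q,ns=("scene","side"):np.concatenate([(proj(D[n],w(p,[[q[0],q[1],.113]]))-np.array(obs[n])*.64).ravel() for n in ns])
for ns in(("scene","side"),("scene",),("side",)):
    r=least_squares(f,[0,-.15],args=(ns,));print(ns,r.x.round(4),w(p,[[*r.x,.113]]).round(4),r.fun.round(1))
c,s=np.cos(p[2]),np.sin(p[2]);print("track x",c,s,"track y",-s,c)
E
```

```text
('scene', 'side') [-0.003 -0.137] [[ 0.5035 -0.0654  0.113 ]] [ 0.   3.  -2.6 -1.1]
('scene',) [-0.0102 -0.1349] [[ 0.4961 -0.0642  0.113 ]] [-0.  0.]
('side',) [ 0.002 -0.142] [[ 0.5092 -0.0697  0.113 ]] [0. 0.]
track x 0.9914176189556492 0.1307329523276788 track y -0.1307329523276788 0.9914176189556492
```

{"api": "step_arm", "payload": {
  "motion": [
    {"travel": [-0.024,-0.013,-0.01],"roll": 1.5,"jaw": 0},
    {"travel": [-0.024,-0.013,-0.01],"roll": 1.5,"jaw": 0},
    {"travel": [-0.024,-0.013,-0.01],"roll": 1.5,"jaw": 0},
    {"travel": [-0.024,-0.013,-0.01],"roll": 1.5,"jaw": 0},
    {"travel": [-0.022,-0.013,-0.01],"roll": 1.5,"jaw": 0}
  ],
  "newtons": 60
}}

```text
time: 0.6
tcp_pos: [0.5053, -0.0652, 0.1804]
eef_rot: [0.659, 0.752, -0.0, -0.001]
force: [0.2, -0.9, 0.4]
grip_width: 0.0856
grasp_force: 0.0
```

```bash
python3 - <<'E'
from station import status, vision
from h import *
print(status.get_state()["tcp_pos"],status.get_state()["eef_rot"])
d=vision.snapshot("wrist"); np.savez("wrist.npz",**d);p=np.load("p.npy")
im=cv2.resize(d["frame"][:,:,::-1],(800,600)).copy()
L=[[x,-.137+y,.113] for x in(-.017,.017) for y in(-.01,.01)]+[[.045,-.07,.061],[.045,.03,.061],[.045,-.015,.078],[.022,-.207,.068],[-.022,-.207,.068]]
for q in proj(d,w(p,L)): cv2.circle(im,tuple(int(v) for v in q/.64),4,(0,255,0),1)
cv2.imwrite("pics/wrist1.png",im)
E
```

```text
[ 0.50532766 -0.06522567  0.18037104] [ 6.58872171e-01  7.52254649e-01 -3.21914078e-04 -5.48481731e-04]
```

View pics/wrist1.png

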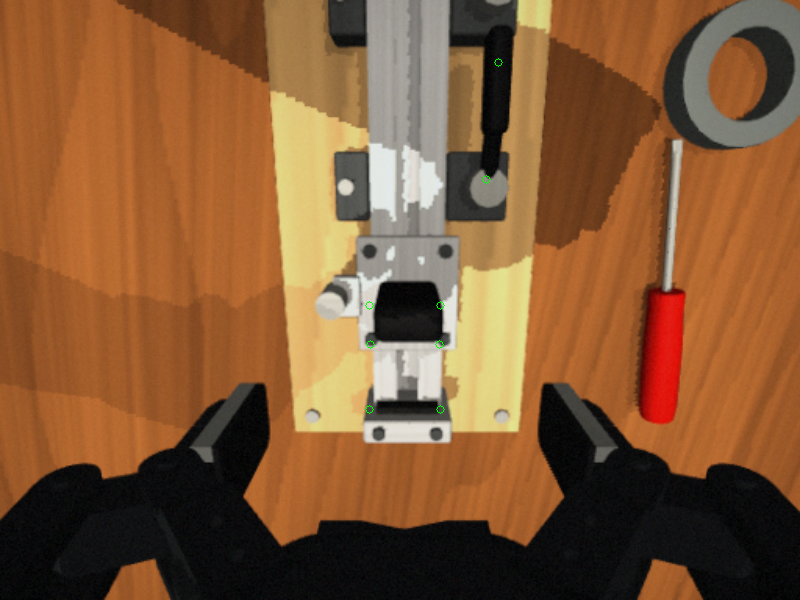

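The wrist picture confirms the roll. Hub A is at (488,188), base corners at (297,432) and (519,432), and plate corners at (358,237), (459,237), (458,348), (360,349). I'll refine the fit with these.

```bash
python3 - <<'E'
from h import *
d=dict(np.load("wrist.npz"));p0=np.load("p.npy")
obs=np.array([(488,188),(297,432),(519,432),(358,237),(459,237),(458,348),(360,349),(498,62)])*.64
def L(s):return [[.045,-.07,.061],[-.085,-.25,.018],[.085,-.25,.018],[-.03,s+.035,.058],[.03,s+.035,.058],[.03,s-.035,.058],[-.03,s-.035,.058],[.045,-.015,.078]]
W=np.array([1]*7+[0.0])
f=lambda q:((proj(d,w(q[:3],L(q[3])))-obs)*W[:,None]).ravel()
r=least_squares(f,[*p0,-.137]);print(r.x.round(4),p0.round(4),r.fun.round(1))
np.save("p.npy",r.x[:3]);q=r.x
print("grip",w(q,[[0,q[3],.113]]).round(4),"travel",q[3]+.17)
im=cv2.resize(d["frame"][:,:,::-1],(800,600)).copy()
for n,v in zip("grip fl",[1]):pass
print("grip top corners px",(proj(d,w(q,[[x,q[3]+y,.113] for x in(-.017,.017) for y in(-.01,.01)]))/.64).round(0).tolist())
E
```

```text
[ 0.4904  0.0665  0.1371 -0.132 ] [0.4886 0.0708 0.1311] [ 1.  -0.3 -1.   0.7  1.3  0.1 -1.3 -0.4  0.8 -0.8 -0.7  0.9 -0.1  0.6
  0.   0. ]
grip [[ 0.5084 -0.0642  0.113 ]] travel 0.0380287238556099
grip top corners px [[374.0, 344.0], [373.0, 305.0], [444.0, 344.0], [445.0, 304.0]]
```

{"api": "step_arm", "payload": {
  "motion": [
    {"travel": [0.003,0.001,-0.03],"roll": 0.3,"jaw": 0},
    {"travel": [0,0,-0.03],"jaw": 0},
    {"travel": [0,0,-0.025],"jaw": 0},
    {"travel": [0,0,-0.007],"jaw": 0},
    {"travel": [0,0,0],"jaw": 0.2}
  ]
}}

```text
$.motion[1]: bad value
```

{"api": "step_arm", "payload": {
  "motion": [
    {"travel": [0,0,0],"jaw": 0.5},
    {"travel": [0,0,0],"jaw": 0.7},
    {"travel": [0,0,0],"jaw": 1},
    {"travel": [0,0,0],"jaw": 1},
    {"travel": [0,0,0],"jaw": 1}
  ]
}}

```text
$.motion[0]: bad value
```

Each row needs all its fields, so I'll resend with roll included.

{"api": "step_arm", "payload": {
  "motion": [
    {"travel": [0.003,0.001,-0.03],"roll": 0.3,"jaw": 0},
    {"travel": [0,0,-0.03],"roll": 0,"jaw": 0},
    {"travel": [0,0,-0.025],"roll": 0,"jaw": 0},
    {"travel": [0,0,-0.007],"roll": 0,"jaw": 0},
    {"travel": [0,0,0],"roll": 0,"jaw": 0.2}
  ]
}}

```text
time: 1.15
tcp_pos: [0.5087, -0.0636, 0.0881]
eef_rot: [0.657, 0.754, -0.001, -0.002]
force: [0.2, -0.7, 0.9]
grip_width: 0.0731
grasp_force: 0.0
```

{"api": "step_arm", "payload": {
  "motion": [
    {"travel": [0,0,0],"roll": 0,"jaw": 0.5},
    {"travel": [0,0,0],"roll": 0,"jaw": 0.7},
    {"travel": [0,0,0],"roll": 0,"jaw": 1},
    {"travel": [0,0,0],"roll": 0,"jaw": 1},
    {"travel": [0,0,0],"roll": 0,"jaw": 1}
  ]
}}

```text
time: 1.65
tcp_pos: [0.5074, -0.0647, 0.0907]
eef_rot: [0.658, 0.753, -0.003, -0.001]
force: [-8.7, -1.7, 9.5]
grip_width: 0.0331
grasp_force: 62.3
```

{"api": "step_arm", "payload": {
  "motion": [
    {"travel": [-0.001,0,0.002],"roll": 0,"jaw": 1},
    {"travel": [-0.0012,0.009,0],"roll": 0,"jaw": 1},
    {"travel": [-0.0012,0.009,0],"roll": 0,"jaw": 1},
    {"travel": [-0.0012,0.009,0],"roll": 0,"jaw": 1},
    {"travel": [-0.001,0.007,0],"roll": 0,"jaw": 1}
  ]
}}

```text
time: 2.15
tcp_pos: [0.5026, -0.0289, 0.0908]
eef_rot: [0.657, 0.754, -0.001, -0.001]
force: [-5.1, -1.9, -4.9]
grip_width: 0.0328
grasp_force: 62.9
```

{"api": "step_arm", "payload": {
  "motion": [
    {"travel": [0,0,0],"roll": 0,"jaw": 1},
    {"travel": [0,0,0],"roll": 0,"jaw": 1},
    {"travel": [0,0.001,0],"roll": 0,"jaw": 1},
    {"travel": [0,0.001,0],"roll": 0,"jaw": 1},
    {"travel": [0,0,0],"roll": 0,"jaw": 1}
  ]
}}

```text
time: 2.65
tcp_pos: [0.5024, -0.0274, 0.0908]
eef_rot: [0.657, 0.754, -0.001, -0.002]
force: [-6.8, -2.4, -1.8]
grip_width: 0.0329
grasp_force: 63.1
```

{"api": "step_arm", "payload": {
  "motion": [
    {"travel": [-0.001,0.001,0],"roll": 0,"jaw": 1},
    {"travel": [0,0.001,0],"roll": 0,"jaw": 1},
    {"travel": [0,0.001,0],"roll": 0,"jaw": 1},
    {"travel": [0,0.001,0],"roll": 0,"jaw": 1},
    {"travel": [0,0.001,0],"roll": 0,"jaw": 1}
  ]
}}

```text
time: 3.15
tcp_pos: [0.5018, -0.0227, 0.0908]
eef_rot: [0.657, 0.754, -0.001, -0.001]
force: [-7.3, -3.1, -4.1]
grip_width: 0.0327
grasp_force: 63.0
```

{"api": "step_arm", "payload": {
  "motion": [
    {"travel": [0,0.0005,0],"roll": 0,"jaw": 1},
    {"travel": [0,0.0005,0],"roll": 0,"jaw": 1},
    {"travel": [0,0.0005,0],"roll": 0,"jaw": 1},
    {"travel": [0,0.0005,0],"roll": 0,"jaw": 1},
    {"travel": [0,0.0005,0],"roll": 0,"jaw": 1}
  ]
}}

```text
time: 3.65
tcp_pos: [0.5015, -0.0203, 0.0908]
eef_rot: [0.657, 0.754, -0.001, -0.001]
force: [-6.9, -3.0, -2.6]
grip_width: 0.0325
grasp_force: 63.0
```

{"api": "step_arm", "payload": {
  "motion": [
    {"travel": [-0.001,0.0005,0],"roll": 0,"jaw": 1},
    {"travel": [0,0.0005,0],"roll": 0,"jaw": 1},
    {"travel": [0,0.0005,0],"roll": 0,"jaw": 1},
    {"travel": [0,0.0005,0],"roll": 0,"jaw": 1},
    {"travel": [0,0,0],"roll": 0,"jaw": 1}
  ]
}}

```text
time: 4.15
tcp_pos: [0.5013, -0.0187, 0.0908]
eef_rot: [0.657, 0.754, -0.001, -0.001]
force: [-5.7, -3.2, -5.8]
grip_width: 0.033
grasp_force: 62.7
```

{"api": "step_arm", "payload": {
  "motion": [
    {"travel": [-0.0005,0.0005,0],"roll": 0,"jaw": 1},
    {"travel": [0,0.0005,0],"roll": 0,"jaw": 1},
    {"travel": [0,0.0005,0],"roll": 0,"jaw": 1},
    {"travel": [0,0.0005,0],"roll": 0,"jaw": 1},
    {"travel": [0,0,0],"roll": 0,"jaw": 1}
  ]
}}

```text
time: 4.65
tcp_pos: [0.5011, -0.0178, 0.0908]
eef_rot: [0.658, 0.753, -0.002, 0.0]
force: [-4.8, -7.1, -7.0]
grip_width: 0.0327
grasp_force: 62.6
```

{"api": "step_arm", "payload": {
  "motion": [
    {"travel": [0,0.0005,0],"roll": 0,"jaw": 1},
    {"travel": [0,0.0005,0],"roll": 0,"jaw": 1},
    {"travel": [0,0,0],"roll": 0,"jaw": 1},
    {"travel": [0,0,0],"roll": 0,"jaw": 1},
    {"travel": [0,0,0],"roll": 0,"jaw": 1}
  ]
}}

```text
time: 5.15
tcp_pos: [0.5011, -0.0173, 0.0908]
eef_rot: [0.658, 0.753, -0.002, 0.001]
force: [-5.1, -9.0, -7.0]
grip_width: 0.033
grasp_force: 62.5
```

The carriage went tight at travel of about 0.085 with roughly 8 N along the track, which is clamp A. Next I back off.

{"api": "step_arm", "payload": {
  "motion": [
    {"travel": [0.0008,-0.006,0],"roll": 0,"jaw": 1},
    {"travel": [0.0008,-0.007,0],"roll": 0,"jaw": 1},
    {"travel": [0.0008,-0.007,0],"roll": 0,"jaw": 1},
    {"travel": [0.0008,-0.007,0],"roll": 0,"jaw": 1},
    {"travel": [0.0008,-0.006,0],"roll": 0,"jaw": 1}
  ]
}}

```text
time: 5.65
tcp_pos: [0.5052, -0.0486, 0.0908]
eef_rot: [0.657, 0.754, -0.0, -0.001]
force: [-5.3, 0.4, -8.1]
grip_width: 0.0327
grasp_force: 62.5
```

{"api": "step_arm", "payload": {
  "motion": [
    {"travel": [0,0,0],"roll": 0,"jaw": 1},
    {"travel": [0,0,0],"roll": 0,"jaw": 0.6},
    {"travel": [0,0,0],"roll": 0,"jaw": 0.3},
    {"travel": [0,0,0],"roll": 0,"jaw": 0.1},
    {"travel": [0,0,0],"roll": 0,"jaw": 0.1}
  ]
}}

```text
time: 6.15
tcp_pos: [0.5094, -0.0491, 0.0934]
eef_rot: [0.657, 0.754, 0.002, 0.003]
force: [-0.0, 0.1, 0.5]
grip_width: 0.0757
grasp_force: 0.0
```

{"api": "step_arm", "payload": {
  "motion": [
    {"travel": [0,0,0.035],"roll": 0,"jaw": 0},
    {"travel": [0,0.03,0.01],"roll": 0,"jaw": 0.3},
    {"travel": [0,0.04,0],"roll": 0,"jaw": 1},
    {"travel": [0,0.028,0],"roll": 0,"jaw": 1},
    {"travel": [0,0,0],"roll": 0,"jaw": 1}
  ]
}}

```text
time: 6.65
tcp_pos: [0.5076, 0.0523, 0.1378]
eef_rot: [0.656, 0.755, 0.002, 0.001]
force: [-0.3, -0.8, -0.2]
grip_width: 0.0282
grasp_force: 0.0
```

```bash
python3 - <<'E'
from station import status, vision
from h import *
print(status.get_state()["tcp_pos"])
d=vision.snapshot("wrist"); np.savez("wrist2.npz",**d);p=np.load("p.npy")
im=cv2.resize(d["frame"][:,:,::-1],(800,600)).copy()
L=[[.045,-.07,.061],[.045,.03,.061],[.045,-.015,.078],[.045,.085,.078],[.018,-.02,.059],[.045,.007,.078],[.045,-.043,.078],[0,-.1166,.113]]
for q in proj(d,w(p,L)): cv2.circle(im,tuple(int(v) for v in q/.64),4,(0,255,0),1)
t=status.get_state()["tcp_pos"]
for q in proj(d,[t,[t[0],t[1],.059]]): cv2.circle(im,tuple(int(v) for v in q/.64),4,(0,0,255),1)
cv2.imwrite("pics/wrist2.png",im)
E
```

```text
[0.50757018 0.05226893 0.13779941]
```

View pics/wrist2.png

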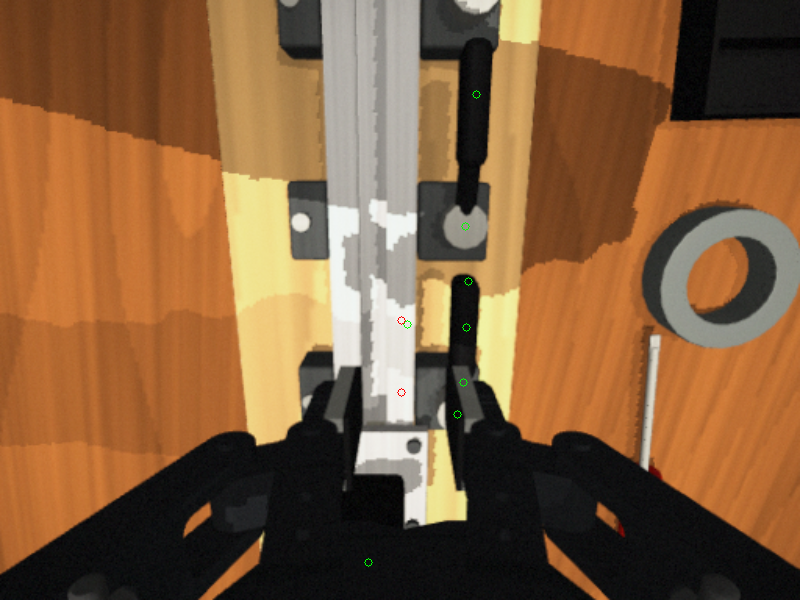

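The wrist view shows lever A under its predicted marks, spanning (466,276) to about (463,383), and the channel beside it is clear. I descend with shut fingers.

{"api": "step_arm", "payload": {
  "motion": [
    {"travel": [0,-0.003,-0.01],"roll": 0,"jaw": 1},
    {"travel": [0,0,-0.02],"roll": 0,"jaw": 1},
    {"travel": [0,0,-0.025],"roll": 0,"jaw": 1},
    {"travel": [0,0,-0.022],"roll": 0,"jaw": 1},
    {"travel": [0,0,0],"roll": 0,"jaw": 1}
  ]
}}

```text
time: 7.2
tcp_pos: [0.5028, 0.0453, 0.0559]
eef_rot: [0.658, 0.753, -0.002, -0.003]
force: [-1.1, -0.1, -0.2]
grip_width: -0.0001
grasp_force: 0.0
```

{"api": "step_arm", "payload": {
  "motion": [
    {"travel": [0.005,0.001,0.001],"roll": 0,"jaw": 1},
    {"travel": [0.005,0.001,0.001],"roll": 0,"jaw": 1},
    {"travel": [0.005,0.001,0],"roll": 0,"jaw": 1},
    {"travel": [0,0,0],"roll": 0,"jaw": 1},
    {"travel": [0,0,0],"roll": 0,"jaw": 1}
  ]
}}

```text
time: 7.7
tcp_pos: [0.5216, 0.0494, 0.062]
eef_rot: [0.657, 0.754, 0.0, 0.001]
force: [-2.3, -0.3, 1.4]
grip_width: -0.0
grasp_force: 0.9
```

{"api": "step_arm", "payload": {
  "motion": [
    {"travel": [0.0064,0.0033,0],"roll": -8,"jaw": 1},
    {"travel": [0.0067,0.0023,0],"roll": -8,"jaw": 1},
    {"travel": [0.0071,0.0014,0],"roll": -8,"jaw": 1},
    {"travel": [0.0072,0.0005,0],"roll": -8,"jaw": 1},
    {"travel": [0.0072,-0.0006,0],"roll": -8,"jaw": 1}
  ]
}}

```text
time: 8.2
tcp_pos: [0.5536, 0.0567, 0.0609]
eef_rot: [0.877, 0.481, -0.002, -0.001]
force: [-5.3, -0.2, 1.5]
grip_width: -0.0
grasp_force: 2.1
```

{"api": "step_arm", "payload": {
  "motion": [
    {"travel": [0.007,-0.0016,0],"roll": -8,"jaw": 1},
    {"travel": [0.0067,-0.0025,0],"roll": -8,"jaw": 1},
    {"travel": [0.0063,-0.0035,0],"roll": -8,"jaw": 1},
    {"travel": [0.0058,-0.0044,0],"roll": -8,"jaw": 1},
    {"travel": [0,0,0],"roll": 0,"jaw": 1}
  ]
}}

```text
time: 8.7
tcp_pos: [0.5812, 0.0449, 0.0611]
eef_rot: [0.975, 0.223, -0.0, -0.001]
force: [-1.1, 0.7, -1.1]
grip_width: -0.0
grasp_force: 0.8
```

{"api": "step_arm", "payload": {
  "motion": [
    {"travel": [0.0035,-0.0035,0],"roll": -5,"jaw": 1},
    {"travel": [0,0,0],"roll": 0,"jaw": 1},
    {"travel": [-0.003,0.006,0],"roll": 0,"jaw": 1},
    {"travel": [0,0,0.03],"roll": 0,"jaw": 1},
    {"travel": [0,0,0.045],"roll": 0,"jaw": 1}
  ]
}}

```text
time: 9.2
tcp_pos: [0.5795, 0.0473, 0.1345]
eef_rot: [0.983, 0.182, -0.003, -0.0]
force: [1.4, -0.2, 0.7]
grip_width: -0.0003
grasp_force: 0.0
```

{"api": "step_arm", "payload": {
  "motion": [
    {"travel": [-0.01,-0.015,0.02],"roll": 8,"jaw": 0.8},
    {"travel": [-0.015,-0.02,0],"roll": 8,"jaw": 0.5},
    {"travel": [-0.015,-0.02,0],"roll": 8,"jaw": 0.2},
    {"travel": [-0.015,-0.02,0],"roll": 8,"jaw": 0},
    {"travel": [-0.015,-0.02,0],"roll": 8,"jaw": 0}
  ]
}}

```text
time: 9.7
tcp_pos: [0.5123, -0.0488, 0.1573]
eef_rot: [0.86, 0.51, 0.001, 0.002]
force: [-0.2, 0.5, 0.3]
grip_width: 0.0722
grasp_force: 0.0
```

{"api": "step_arm", "payload": {
  "motion": [
    {"travel": [0,0,0],"roll": 8,"jaw": 0},
    {"travel": [0,0,0],"roll": 8,"jaw": 0},
    {"travel": [0,0,0],"roll": 8,"jaw": 0},
    {"travel": [0,0,0],"roll": 8,"jaw": 0},
    {"travel": [0,0,0],"roll": 5,"jaw": 0}
  ]
}}

```text
time: 10.2
tcp_pos: [0.5128, -0.0482, 0.1572]
eef_rot: [0.655, 0.756, 0.0, 0.002]
force: [-0.5, 0.2, 0.4]
grip_width: 0.0853
grasp_force: 0.0
```

```bash
python3 - <<'E'
from station import status, vision
from h import *
t=status.get_state()["tcp_pos"];print(t,status.get_state()["eef_rot"])
d=vision.snapshot("wrist"); np.savez("wrist3.npz",**d);p=np.load("p.npy")
im=cv2.resize(d["frame"][:,:,::-1],(800,600)).copy()
s=-.1166;L=[[x,s+y,.058] for x in(-.03,.03) for y in(-.035,.035)]
for q in proj(d,w(p,L)): cv2.circle(im,tuple(int(v) for v in q/.64),4,(0,255,0),1)
for a in (1.0,1.25,1.4):
  for q in proj(d,w(p,[[.045+.077*np.sin(a),-.07+.077*np.cos(a),.078]])): cv2.circle(im,tuple(int(v) for v in q/.64),4,(0,0,255),1)
cv2.imwrite("pics/wrist3.png",im); print(w(p,[[0,s,.113]]))
E
```

```text
[ 0.51280415 -0.0482355   0.15716166] [6.54613520e-01 7.55961828e-01 4.91729548e-04 1.61623271e-03]
[[ 0.50632729 -0.04896871  0.113     ]]
```

View pics/wrist3.png

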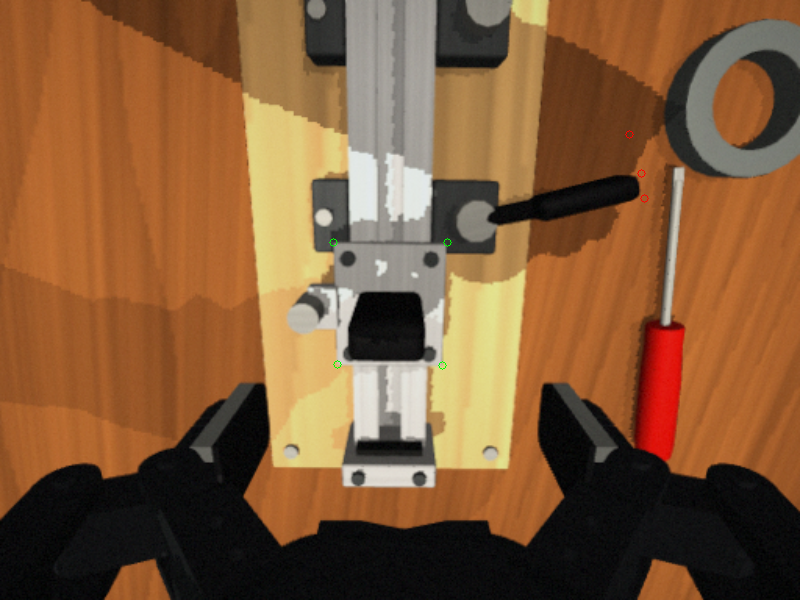

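Lever A is open at about 1.3 rad, with its tip at (638,188). The other levers are untouched, and the carriage plate is where predicted. Next I re-grip.

{"api": "step_arm", "payload": {
  "motion": [
    {"travel": [-0.007,-0.001,-0.02],"roll": 0,"jaw": 0},
    {"travel": [0,0,-0.025],"roll": 0,"jaw": 0},
    {"travel": [0,0,-0.02],"roll": 0,"jaw": 0},
    {"travel": [0,0,0],"roll": 0,"jaw": 0.2},
    {"travel": [0,0,0],"roll": 0,"jaw": 0.5}
  ]
}}

```text
time: 10.75
tcp_pos: [0.5051, -0.0491, 0.0918]
eef_rot: [0.657, 0.754, 0.0, 0.0]
force: [0.2, 0.5, 0.1]
grip_width: 0.059
grasp_force: 0.0
```

{"api": "step_arm", "payload": {
  "motion": [
    {"travel": [0,0,0],"roll": 0,"jaw": 0.7},
    {"travel": [0,0,0],"roll": 0,"jaw": 1},
    {"travel": [0,0,0],"roll": 0,"jaw": 1},
    {"travel": [0,0,0],"roll": 0,"jaw": 1},
    {"travel": [0,0,0],"roll": 0,"jaw": 1}
  ]
}}

```text
time: 11.25
tcp_pos: [0.5055, -0.0495, 0.0932]
eef_rot: [0.657, 0.753, 0.0, 0.001]
force: [-2.4, -0.9, 5.5]
grip_width: 0.0329
grasp_force: 62.9
```

{"api": "step_arm", "payload": {
  "motion": [
    {"travel": [-0.001,0.007,0],"roll": 0,"jaw": 1},
    {"travel": [-0.001,0.007,0],"roll": 0,"jaw": 1},
    {"travel": [-0.001,0.007,0],"roll": 0,"jaw": 1},
    {"travel": [-0.001,0.007,0],"roll": 0,"jaw": 1},
    {"travel": [-0.001,0.007,0],"roll": 0,"jaw": 1}
  ]
}}

```text
time: 11.75
tcp_pos: [0.5008, -0.0149, 0.0932]
eef_rot: [0.658, 0.753, -0.0, 0.002]
force: [-2.0, -2.7, 5.4]
grip_width: 0.0327
grasp_force: 62.8
```

{"api": "step_arm", "payload": {
  "motion": [
    {"travel": [-0.0005,0.004,0],"roll": 0,"jaw": 1},
    {"travel": [-0.0005,0.004,0],"roll": 0,"jaw": 1},
    {"travel": [-0.0006,0.004,0],"roll": 0,"jaw": 1},
    {"travel": [-0.0006,0.004,0],"roll": 0,"jaw": 1},
    {"travel": [-0.0006,0.004,0],"roll": 0,"jaw": 1}
  ]
}}

```text
time: 12.25
tcp_pos: [0.4981, 0.0053, 0.0932]
eef_rot: [0.658, 0.753, 0.0, 0.002]
force: [-1.9, -1.5, 5.3]
grip_width: 0.0327
grasp_force: 62.8
```

The carriage passes clamp A freely, so I continue to home.

{"api": "step_arm", "payload": {
  "motion": [
    {"travel": [-0.0014,0.01,0],"roll": 0,"jaw": 1},
    {"travel": [-0.0014,0.01,0],"roll": 0,"jaw": 1},
    {"travel": [-0.0014,0.01,0],"roll": 0,"jaw": 1},
    {"travel": [-0.0014,0.01,0],"roll": 0,"jaw": 1},
    {"travel": [-0.0014,0.01,0],"roll": 0,"jaw": 1}
  ]
}}

```text
time: 12.75
tcp_pos: [0.4914, 0.0557, 0.0932]
eef_rot: [0.658, 0.753, 0.0, 0.002]
force: [-0.9, -2.1, 6.1]
grip_width: 0.0325
grasp_force: 62.8
```

{"api": "step_arm", "payload": {
  "motion": [
    {"travel": [-0.0014,0.01,0],"roll": 0,"jaw": 1},
    {"travel": [-0.0014,0.01,0],"roll": 0,"jaw": 1},
    {"travel": [-0.0014,0.01,0],"roll": 0,"jaw": 1},
    {"travel": [-0.0014,0.01,0],"roll": 0,"jaw": 1},
    {"travel": [-0.0014,0.01,0],"roll": 0,"jaw": 1}
  ]
}}

```text
time: 13.25
tcp_pos: [0.4847, 0.106, 0.0932]
eef_rot: [0.658, 0.753, 0.001, 0.002]
force: [-0.2, -1.0, 3.8]
grip_width: 0.0325
grasp_force: 62.8
```

{"api": "step_arm", "payload": {
  "motion": [
    {"travel": [-0.0014,0.01,0],"roll": 0,"jaw": 1},
    {"travel": [-0.0014,0.01,0],"roll": 0,"jaw": 1},
    {"travel": [-0.0014,0.01,0],"roll": 0,"jaw": 1},
    {"travel": [-0.0014,0.01,0],"roll": 0,"jaw": 1},
    {"travel": [-0.0014,0.01,0],"roll": 0,"jaw": 1}
  ]
}}

```text
time: 13.75
tcp_pos: [0.478, 0.1563, 0.0932]
eef_rot: [0.658, 0.753, 0.001, 0.002]
force: [0.3, -1.7, 4.9]
grip_width: 0.0328
grasp_force: 62.8
```

{"api": "step_arm", "payload": {
  "motion": [
    {"travel": [-0.0014,0.01,0],"roll": 0,"jaw": 1},
    {"travel": [-0.0014,0.01,0],"roll": 0,"jaw": 1},
    {"travel": [-0.0014,0.01,0],"roll": 0,"jaw": 1},
    {"travel": [-0.0014,0.01,0],"roll": 0,"jaw": 1},
    {"travel": [-0.0014,0.01,0],"roll": 0,"jaw": 1}
  ]
}}

```text
time: 14.25
tcp_pos: [0.4713, 0.2067, 0.0932]
eef_rot: [0.658, 0.753, 0.002, 0.002]
force: [2.8, -1.9, 4.6]
grip_width: 0.0329
grasp_force: 62.8
```

{"api": "step_arm", "payload": {
  "motion": [
    {"travel": [-0.0006,0.004,0],"roll": 0,"jaw": 1},
    {"travel": [-0.0006,0.004,0],"roll": 0,"jaw": 1},
    {"travel": [-0.0006,0.004,0],"roll": 0,"jaw": 1},
    {"travel": [-0.0005,0.004,0],"roll": 0,"jaw": 1},
    {"travel": [-0.0005,0.004,0],"roll": 0,"jaw": 1}
  ]
}}

```text
time: 14.75
tcp_pos: [0.4686, 0.2265, 0.0932]
eef_rot: [0.657, 0.753, 0.002, 0.002]
force: [2.5, -1.5, 6.1]
grip_width: 0.0325
grasp_force: 62.8
```

Only the stop is left; I go 1 mm per row until the force rises.

{"api": "step_arm", "payload": {
  "motion": [
    {"travel": [0,0.001,0],"roll": 0,"jaw": 1},
    {"travel": [0,0.001,0],"roll": 0,"jaw": 1},
    {"travel": [0,0.001,0],"roll": 0,"jaw": 1},
    {"travel": [0,0.001,0],"roll": 0,"jaw": 1},
    {"travel": [0,0.001,0],"roll": 0,"jaw": 1}
  ]
}}

```text
time: 15.25
tcp_pos: [0.468, 0.2314, 0.0932]
eef_rot: [0.657, 0.753, 0.001, 0.001]
force: [0.6, -1.1, 7.0]
grip_width: 0.033
grasp_force: 63.1
```

{"api": "step_arm", "payload": {
  "motion": [
    {"travel": [-0.001,0.001,0],"roll": 0,"jaw": 1},
    {"travel": [0,0.001,0],"roll": 0,"jaw": 1},
    {"travel": [0,0.001,0],"roll": 0,"jaw": 1},
    {"travel": [0,0.001,0],"roll": 0,"jaw": 1},
    {"travel": [0,0,0],"roll": 0,"jaw": 1}
  ]
}}

```text
time: 15.75
tcp_pos: [0.4674, 0.2352, 0.0932]
eef_rot: [0.657, 0.753, 0.002, 0.002]
force: [2.3, -1.3, 7.2]
grip_width: 0.0327
grasp_force: 63.1
```

{"api": "step_arm", "payload": {
  "motion": [
    {"travel": [-0.001,0.001,0],"roll": 0,"jaw": 1},
    {"travel": [0,0.001,0],"roll": 0,"jaw": 1},
    {"travel": [0,0.001,0],"roll": 0,"jaw": 1},
    {"travel": [0,0.001,0],"roll": 0,"jaw": 1},
    {"travel": [0,0,0],"roll": 0,"jaw": 1}
  ]
}}

```text
time: 16.25
tcp_pos: [0.4674, 0.2353, 0.0932]
eef_rot: [0.658, 0.753, -0.001, 0.006]
force: [5.3, -12.9, 8.8]
grip_width: 0.0327
grasp_force: 63.2
```

The carriage is against the stop. I ease the push, release and lift.

{"api": "step_arm", "payload": {
  "motion": [
    {"travel": [0,-0.003,0],"roll": 0,"jaw": 1},
    {"travel": [0,0,0],"roll": 0,"jaw": 0.7},
    {"travel": [0,0,0],"roll": 0,"jaw": 0.3},
    {"travel": [0,0,0],"roll": 0,"jaw": 0},
    {"travel": [0,0,0],"roll": 0,"jaw": 0}
  ]
}}

```text
time: 16.75
tcp_pos: [0.4633, 0.236, 0.0909]
eef_rot: [0.657, 0.754, -0.0, -0.001]
force: [0.8, -0.0, 0.1]
grip_width: 0.0748
grasp_force: 0.0
```

{"api": "step_arm", "payload": {
  "motion": [
    {"travel": [0,0,0.02],"roll": 0,"jaw": 0},
    {"travel": [0,0,0.03],"roll": 0,"jaw": 0},
    {"travel": [0,0,0.04],"roll": 0,"jaw": 0},
    {"travel": [0,0,0.03],"roll": 0,"jaw": 0},
    {"travel": [0,0,0],"roll": 0,"jaw": 0}
  ]
}}

```text
time: 17.25
tcp_pos: [0.4671, 0.2374, 0.2162]
eef_rot: [0.657, 0.754, 0.004, 0.002]
force: [1.0, 0.4, 0.5]
grip_width: 0.0854
grasp_force: 0.0
```

```bash
python3 - <<'E'
from station import status, vision
from h import *
d=vision.snapshot("wrist");e=vision.snapshot("scene")
a=cv2.resize(d["frame"],(400,300));b=cv2.resize(e["frame"],(400,300))
p=np.load("p.npy");im=cv2.resize(d["frame"][:,:,::-1],(800,600)).copy()
for q in proj(d,w(p,[[x,.17+y,.058] for x in(-.03,.03) for y in(-.035,.035)])): cv2.circle(im,tuple(int(v) for v in q/.64),4,(0,255,0),1)
im[300:,:400]=b[:,:,::-1]
cv2.imwrite("pics/end.png",im)
E
```

View pics/end.png

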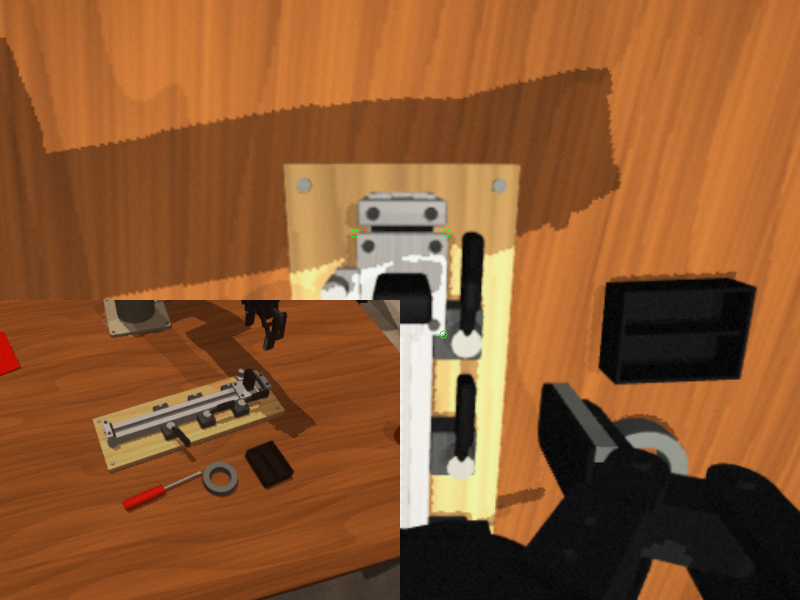

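The carriage plate's front edge, at about row 232, sits at the predicted home marks by the stop. Levers B and C are closed, A is open, and the bystanders have not moved. I'm handing the job in.

```bash
python3 -c "
from station import workorder
print(workorder.finish_job())"
```

```text
the job is handed in; nothing more can be done
None
```

The job is handed in: the carriage went tight at clamp A (the first from the parking end), I backed it off and swung only that lever open to about 1.3 rad, and the carriage now rests against its home stop; the final pictures show clamps B and C still closed and the screwdriver, tape and tray in place, but the hand-in returned no verdict.

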